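# Scoop the milling balls into the yellow jar

### The arm

A 6-joint arm with a two-finger parallel gripper is mounted at the origin on a cart in front of the work surface, level with it; the furniture and walls round the work are solid. World frame = base frame: x ahead of the robot, y to its left, z up, the work surface at z = 0. Lengths are in m, angles in rad, forces in N, time in s.
With the tool pointing down it reaches from about 0.35 to 0.775 m from the base axis. Payload 5.5 kg.
Tool frame: the origin (TCP) lies on the mounting face of the last link; the fingertips stand 173 mm ahead of it and the grasp point (between the pads) lies 155 mm ahead of it; z points along the fingers, y is the direction in which the jaws open and shut (so a half turn about z gives the same grasp; the last joint's range is limited). The gripper opens to 85 mm and grips with 20 to 120 N. Pads are 22 mm wide; open, the fingers measure 114 mm over their backs; the gripper's body (76 mm by 85 mm) begins 54 mm behind the grasp point. The pads swing forward as they close: fully open they stand 13 mm farther back than shut.
Start: joints at [-1.399, 0.313, 0.046, 1.304, 0, 1.431], TCP at [0.176, -0.547, 0.405] pointing down, gripper open.
Joint ranges: [-2.76, 2.76], [-0.86, 1.69], [-1.03, 1.26], [-2.2, 2.34], [-1.47, 1.5], [-3.14, 3.14]. Speed limits (rad/s): [2.57, 2.57, 3.14, 3.14, 3.14, 3.14].

### API

Orientations are given as a unit quaternion [w, x, y, z].
In Python, from workcell import get_state, eyes, env gives the robot as it stands. The module is installed in compiled form; this text tells all that it offers.
- The arm moves only by the tool carry_out, never from a script. Its argument "motion" is a list of rows, each an object of numbers: "jaw": the opening, from -1 (shut) to 1 (fully open); "tx", "ty", "tz": the shift along the tool's x, y, z in cm; "wx", "wy", "wz": the turn, a rotation vector about the tool's x, y, z in degrees. In form: [{"jaw": .., "tx": .., "ty": .., "tz": .., "wx": .., "wy": .., "wz": ..}, ...]. A call has 1 to 20 rows; each row shifts and turns the commanded pose from where the row before left it, along the tool's axes as they then stand; what a row does not reach is not made up. A row lasts 1/8 s, in which the tool goes at most 62.5 mm and 10.7 degrees, less where a joint would pass 70% of its speed; a pose out of reach is approached as far as the arm can. A call with a gripper value outside its range is refused whole. The fingers move at their own pace and stop on an object; "force" is the grip in N (left out, the last holds). Time passes only in rows, so rows that do not move let the fingers close. It gives the time, the measured TCP pose, the force and the opening at its end, in the units of the state.
- get_state(): the state, without advancing time (a new reading comes with each control period).
- eyes.read_camera(name): name is "side" or "top" or "wrist"; returns the picture (480x640x3 uint8, blue, green, red); there is no depth.
- eyes.calibration(name): a dict with "K" (3x3 intrinsics, pixels), "camera_from_world" (4x4, takes a point from world to camera coordinates). Camera axes: x right, y up, looking along -z (the intrinsics and any distortion apply to the point x, -y, -z); pixel columns grow to the right and rows downward; lengths in m; the calibration is good to about 2 mm. A picture is of the moment at which its call begins: read the wrist's pose just before it. calibration takes no time and is no camera call; for the wrist camera it gives the pose at the moment of the call.
- env.hand_in(): hands the job in, once; it reports no verdict.
The state is a dict: "clock": time; "joint_pos": joint angles; "qvel": joint speeds; "tau": joint torques, N m; "tcp_pos": TCP position; "orientation": TCP orientation; "wrist_force": force on the tool from outside, world axes, zero at the start; "ft_torque": the same for the moment, N m; "finger_gap": finger opening in m.
Only numpy, scipy, OpenCV 4.12 (cv2) and the standard library are available. Lean on these libraries where they do the work, as an engineer would, in place of code of your own. Each camera call takes 0.05 s, during which the arm holds its last target.

### The job

Take the scoop that stands in the blue tray, scoop up both white milling balls together and tip them into the jar with the yellow band. Never touch the balls with the fingers. Then stand the empty scoop back on the floor of the tray and let go of it.

Things in the scene. Friction and masses are not known exactly. Their poses are not given: they have to be found in the camera images.
- scoop_grip (a point): Centre of the orange handle of a loose aluminium scoop. x points out of its open mouth, z up the handle. Handle 16 (x) x 26 (y) x 64 mm (z), over the rear. Underside 100 mm below; flat 1.6 mm floor from the back wall 16 mm behind to the lip 60 mm ahead, 66 mm wide (62 inside), sides 24 mm high. Balls roll out when the mouth tilts down, stay when it tilts up. Starts in the tray facing the balls.
- tray: Blue open tray, fixed to the bench. Origin at the centre of its underside, x along its length. Inside 190 mm (x) by 100 mm (y), flat floor 5 mm above the origin, upright walls up to 35 mm, small ledges outside at the ends. The scoop stands in its -x half; the end wall to scoop against has its inner face at x = +95 mm.
- ball_1_center (a point): Centre of a loose white smooth ceramic ball, 25 mm in diameter, about 0.04 kg, in the tray near its middle line, nearer the +x end wall. It rolls easily.
- ball_2_center (a point): Centre of the second loose white ball, the same size, between ball 1 and the scoop.
- yellow_jar: Open steel jar with a yellow band round it, fixed to the bench. Origin at the centre of its underside. 99 mm across outside at the band, 88 mm inside, 45 mm high, inner floor 6 mm up. A like jar with a red band, not listed, stands near it and is the wrong one.

How it is judged:
On the way, in this order (a step that is already met when the one before it is completed fails the run):
1. both balls lie in the scoop and the scoop is lifted out of the tray (x of ball_1_center in the frame of scoop_grip between -0.02 and 0.06 m and x of ball_2_center in the frame of scoop_grip between -0.02 and 0.06 m and z of ball_1_center in the frame of scoop_grip between -0.1 and -0.05 m and z of ball_2_center in the frame of scoop_grip between -0.1 and -0.05 m and height (world z) of each of ball_1_center, ball_2_center above 0.05 m), for 0.2 s.
2. both balls lie in the jar with the yellow band (horizontal distance between each of ball_1_center, ball_2_center and yellow_jar below 0.042 m and height (world z) of each of ball_1_center, ball_2_center below 0.04 m), for 0.2 s.
At the end, for the whole second after the job is handed in: Both white balls lie in the jar with the yellow band (centres within 42 mm of its axis and below its rim), and the empty scoop stands at rest on the floor of the tray, within 10 degrees of upright and with its handle's centre no more than 112 mm above the bench, released (all of step 2 and x of scoop_grip in the frame of tray between -0.1 and 0.1 m and y of scoop_grip in the frame of tray between -0.055 and 0.055 m and height (world z) of scoop_grip below 0.112 m and angle between scoop_grip's own z axis and vertical below 0.17 rad and linear speed of scoop below 0.03 m/s); the robot touches nothing.
It fails at once if a ball is touched by the fingers (contact force between the fingers and ball_1 above 0.3 N or contact force between the fingers and ball_2 above 0.3 N).
It also fails if it takes over 53 s, if anything falls off the work surface, if the arm or the gripper's body presses on something with over 40 N, if the wrist force passes 120 N, or if a joint passes its speed limit or range.

## Working session

There is one attempt and no reset: what is moved stays moved. The work goes in short steps, Python scripts to look and compute and a tool call to move; the robot and the scene stay as the last step left them, time stands still between calls to the robot, and variables do not carry over. Pictures are saved under pics/ and viewed, and the job is handed in when it is done.

Besides the shell and the picture viewer there is one more tool, called after "Request:" as a command line: name --argument value ..., lists and objects as JSON in quotes. carry_out: Moves the arm, as the interface text tells. Its arguments: {"type":"object","properties":{"motion":{"type":"array"},"force":{"type":"number"}},"required":["motion"]}

```bash
mkdir -p pics; ls
python3 - <<'E'
from workcell import get_state, eyes, env
import cv2
print(get_state())
for n in ("top","side"):
    im=eyes.read_camera(n); cv2.imwrite(f"pics/{n}0.png",im)
    print(n,eyes.calibration(n))
E
```

```text
pics
{'clock': 0.0, 'joint_pos': array([-1.39857023e+00,  3.13963570e-01,  4.49774699e-02,  1.30357463e+00,
        1.37997509e-05,  1.43121372e+00]), 'qvel': array([-9.99640044e-04,  7.09503315e-04,  1.30652304e-03, -1.13966045e-04,
        7.94758405e-05, -1.11841388e-03]), 'tau': array([ 7.92807987e-04, -4.80628145e+01,  2.98533118e+01,  1.92898972e-02,
       -5.17906426e-05,  3.46697220e-06]), 'tcp_pos': array([ 0.17636674, -0.54707661,  0.40382892]), 'orientation': array([-8.82195185e-04,  9.87871129e-01,  1.55273481e-01, -7.49945035e-06]), 'wrist_force': array([ 0.11304266,  0.46104834, -0.54250032]), 'ft_torque': array([-0.00470217,  0.01123403, -0.02387526]), 'finger_gap': 0.08540028498997657}
top {'K': array([[616.71254156,   0.        , 322.50876874],
       [  0.        , 616.71254156, 240.49798338],
       [  0.        ,   0.        ,   1.        ]]), 'camera_from_world': array([[ 6.34654747e-03, -9.99978287e-01,  1.77397963e-03,
         3.92911529e-02],
       [ 9.89499252e-01,  6.53619104e-03,  1.44390128e-01,
        -4.53445265e-01],
       [-1.44398588e-01,  8.38972711e-04,  9.89519249e-01,
        -1.03092137e+00],
       [ 0.00000000e+00,  0.00000000e+00,  0.00000000e+00,
         1.00000000e+00]])}
side {'K': array([[511.09390644,   0.        , 316.64114464],
       [  0.        , 511.09390644, 240.42873136],
       [  0.        ,   0.        ,   1.        ]]), 'camera_from_world': array([[-0.95107466, -0.30856886, -0.01556428,  0.4418809 ],
       [ 0.17175576, -0.56991891,  0.80354987, -0.14355191],
       [-0.25682084,  0.76156267,  0.59503392, -0.81207103],
       [ 0.        ,  0.        ,  0.        ,  1.        ]])}
```

View pics/top0.png

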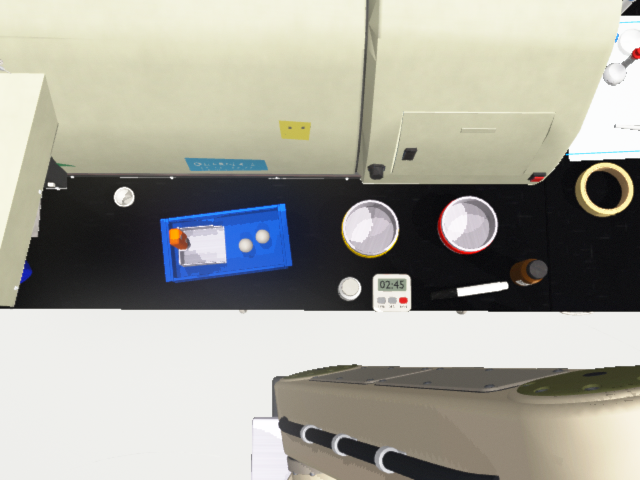

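View pics/side0.png

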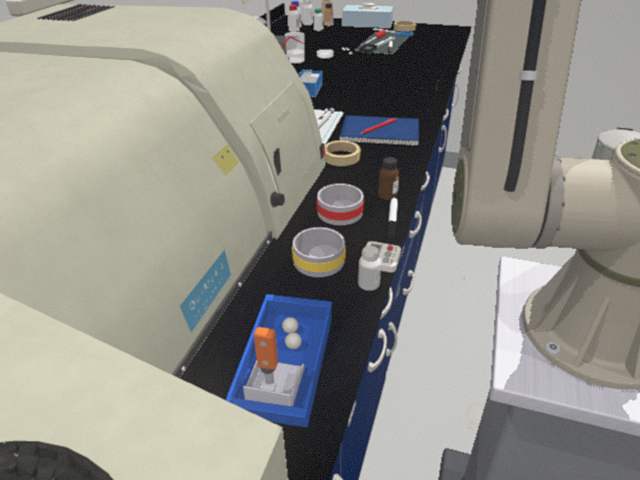

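Top view: tray spans cols 162–291, rows 205–281. The orange handle is at (177,238), the balls at (246,245) and (262,236), the yellow jar at (370,228) and the red one at (468,225). Next I measure them.

```bash
cat > h.py <<'E'
from workcell import get_state, eyes, env
import cv2, numpy as np
from scipy.spatial.transform import Rotation as R
def ray(n,uv,c=None):
    c=c or eyes.calibration(n); K=c["K"];T=c["camera_from_world"]
    d=np.array([(uv[0]-K[0,2])/K[0,0],-(uv[1]-K[1,2])/K[1,1],-1.])
    return -T[:3,:3].T@T[:3,3], T[:3,:3].T@d
def onz(n,uv,z,c=None):
    o,d=ray(n,uv,c); return o+d*(z-o[2])/d[2]
def tri(*pairs):
    A=np.zeros((3,3));b=np.zeros(3);rs=[]
    for n,uv in pairs:
        o,d=ray(n,uv); d=d/np.linalg.norm(d);P=np.eye(3)-np.outer(d,d);A+=P;b+=P@o;rs.append((P,o))
    x=np.linalg.solve(A,b); return x,[np.linalg.norm(P@(x-o)) for P,o in rs]
def proj(n,p):
    c=eyes.calibration(n);q=c["camera_from_world"][:3,:3]@p+c["camera_from_world"][:3,3]
    return c["K"][0,0]*q[0]/-q[2]+c["K"][0,2], c["K"][1,1]*-q[1]/-q[2]+c["K"][1,2]
def blobs(m,amin=20):
    n,l,s,c=cv2.connectedComponentsWithStats(m.astype(np.uint8))
    return [(c[i].round(1),s[i].tolist()) for i in range(1,n) if s[i,4]>amin]
E
python3 - <<'E'
from h import *
for n in("top","side"):
    im=cv2.imread(f"pics/{n}0.png");h=cv2.cvtColor(im,cv2.COLOR_BGR2HSV);H,S,V=cv2.split(h)
    print(n,"orange",blobs((H>5)&(H<18)&(S>190)&(V>150)))
    blue=((H>105)&(H<122)&(S>180)&(V>60))
    print("blue",blobs(blue,1000))
    print("yel",blobs((H>20)&(H<32)&(S>150)&(V>120)))
    cs,_=cv2.findContours(blue.astype(np.uint8),0,2)
    c=max(cs,key=cv2.contourArea); r=cv2.minAreaRect(c); print(r,cv2.boxPoints(r).tolist())
    m=((S<60)&(V>130))
    print("white",[b for b in blobs(m,30) if b[1][4]<1500])
    x0,y0=(150,190) if n=="top" else (210,270)
    cv2.imwrite(f"pics/{n}0z.png",cv2.resize(im[y0:y0+150,x0:x0+200],None,fx=4,fy=4,interpolation=2))
E
```

```text
top orange [(array([175.5, 239.1]), [170, 229, 13, 19, 104])]
blue [(array([235.1, 241.8]), [160, 203, 132, 79, 5455])]
yel [(array([362.9, 248.5]), [342, 222, 54, 36, 123])]
((225.46156311035156, 242.6923370361328), (65.24226379394531, 128.2519073486328), 82.87498474121094) [[157.78463745117188, 218.27694702148438], [285.0461730957031, 202.3692626953125], [293.13848876953125, 267.10772705078125], [165.876953125, 283.0154113769531]]
white [(array([604. , 155.9]), [569, 152, 71, 9, 436]), (array([ 53.3, 185.9]), [46, 182, 21, 8, 61]), (array([123.7, 196.5]), [114, 187, 21, 20, 330]), (array([262. , 236.1]), [256, 230, 13, 13, 143]), (array([245.2, 245. ]), [239, 239, 14, 13, 144]), (array([349.4, 288.4]), [338, 277, 23, 24, 417]), (array([481.8, 288.5]), [457, 282, 52, 15, 435]), (array([330.9, 372.9]), [317, 370, 31, 7, 35]), (array([508.3, 385.3]), [485, 379, 50, 12, 112])]
side orange []
blue []
yel [(array([318.2, 264.2]), [293, 253, 52, 18, 341])]
((350.75, 474.7499694824219), (6.859943389892578, 7.71743631362915), 59.03623962402344) [[345.67645263671875, 473.7940979003906], [352
[... 357 characters left out ...]
5, 75]), (array([425.9, 180.7]), [421, 172, 9, 17, 49]), (array([395. , 186.2]), [393, 180, 5, 13, 48]), (array([340.5, 197.6]), [317, 184, 47, 28, 868]), (array([393. , 209.5]), [389, 198, 9, 24, 170]), (array([416.4, 223.7]), [410, 211, 12, 26, 107]), (array([338.2, 220.5]), [319, 214, 38, 10, 92]), (array([318.3, 244.6]), [293, 227, 52, 36, 1145]), (array([376.4, 263.4]), [359, 241, 42, 49, 1316]), (array([629.5, 262.7]), [610, 244, 30, 34, 483]), (array([307.6, 271.6]), [294, 264, 27, 12, 62]), (array([387.9, 302.5]), [381, 287, 12, 30, 109]), (array([561.6, 302.7]), [556, 295, 12, 17, 36]), (array([291.3, 332.8]), [282, 317, 19, 32, 405]), (array([336.7, 477.1]), [333, 474, 10, 6, 42])]
```

View pics/top0z.png

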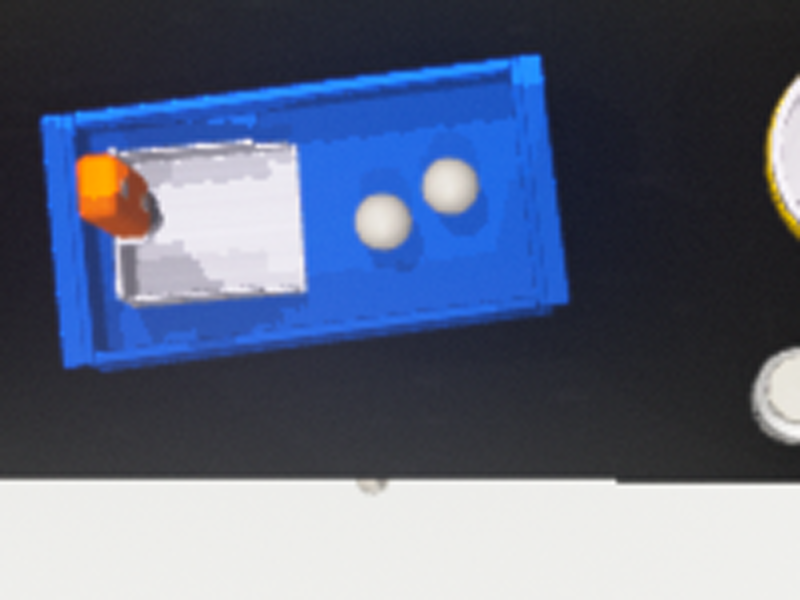

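View pics/side0z.png

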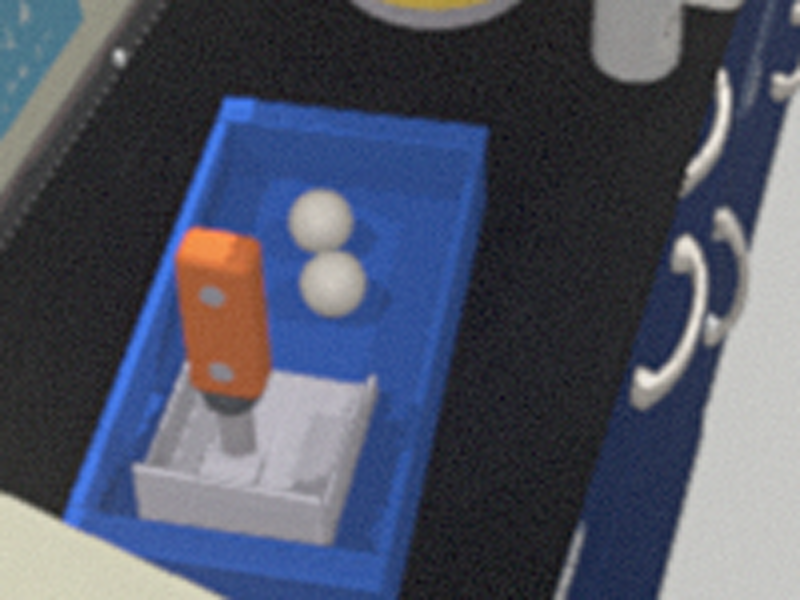

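Zooms: the scoop's open mouth faces image right towards the balls, with the scoop yawed a few degrees from the tray. Top face of the handle in the zoom is about (80–118, 155–203).

Run:
```python
from h import *
np.set_printoptions(precision=4,suppress=True)
Z=lambda u,v:(150+u/4-.4,190+v/4-.4)
W=lambda u,v:(210+u/4-.4,270+v/4-.4)
for nm,p,z in [("LT",(42,118),.035),("LB",(65,367),.035),("RT",(540,57),.035),("RB",(567,301),.035),
 ("inLT",(77,128),.035),("inLB",(93,352),.035),("inRT",(513,68),.035),("inRB",(537,306),.035),
 ("scLipT",(297,145),.029),("scLipB",(304,292),.029),("scBackT",(112,152),.029),("scBackB",(120,300),.029),
 ("hTop TL",(80,155),.137),("hTopTR",(115,155),.137),("hTopBL",(81,203),.137),("hTopBR",(117,203),.137)]:
    print(nm,onz("top",Z(*p),z)[:2])
for t in[(262,236.1),(245.2,245.0)]: print("ball",onz("top",t,.0175))
print("tri",tri(("top",(262,236.1)),("side",W(321,221))),tri(("top",(245.2,245)),("side",W(333,284))))
im=cv2.imread("pics/top0.png");H,S,V=cv2.split(cv2.cvtColor(im,cv2.COLOR_BGR2HSV))
for n,(x0,y0) in {"y":(335,195),"r":(430,190)}.items():
    m=(V>70)[y0:y0+65,x0:x0+72].astype(np.uint8)
    c=max(cv2.findContours(m,0,1)[0],key=cv2.contourArea); (e,ax,a)=cv2.fitEllipse(c); e=(e[0]+x0,e[1]+y0)
    print(n,e,ax,onz("top",e,.045))
# handle in side top corners
for p in[(190,232),(258,240)]: print(onz("side",W(*p),.137))
```

```text
LT [0.4884 0.3233]
LB [0.3808 0.3088]
RT [0.5167 0.1085]
RB [0.4104 0.0953]
inLT [0.4841 0.308 ]
inLB [0.3872 0.2971]
inRT [0.5118 0.1201]
inRB [0.4082 0.1081]
scLipT [0.4783 0.2137]
scLipB [0.4142 0.2088]
scBackT [0.4747 0.2939]
scBackB [0.4102 0.2879]
hTop TL [0.4555 0.2807]
hTopTR [0.4556 0.2671]
hTopBL [0.4367 0.2795]
hTopBR [0.4367 0.2655]
ball [0.4625 0.1483 0.0175]
ball [0.4466 0.1773 0.0175]
tri (array([0.4615, 0.1479, 0.0193]), [np.float64(0.0007308140507999843), np.float64(0.0007308140507997371)]) (array([0.4458, 0.177 , 0.0186]), [np.float64(0.0006590037621462337), np.float64(0.0006590037621463004)])
y (369.7580375671387, 228.34770965576172) (57.5012321472168, 58.06669235229492) [ 0.4729 -0.0384  0.045 ]
r (467.4109916687012, 224.75989151000977) (57.402217864990234, 60.173709869384766) [ 0.4803 -0.2057  0.045 ]
[0.4534 0.2699 0.137 ]
[0.4317 0.2668 0.137 ]
```

```bash
cat >> h.py <<'E'
def pose():
    s=get_state(); q=s["orientation"]; return s["tcp_pos"], R.from_quat([q[1],q[2],q[3],q[0]]),s
def down(yaw_y): # tool down, tool y axis at world angle yaw_y (deg)
    th=np.radians(yaw_y+90)/2; return R.from_quat([np.cos(th),np.sin(th),0,0])
def rows(ps,Rs): # world path -> body increments
    for k in range(len(ps)-1):
        d=Rs[k].inv().apply(np.array(ps[k+1])-ps[k])*100
        w=(Rs[k].inv()*Rs[k+1]).as_rotvec(degrees=True)
        print(k,d.round(2),w.round(1))
E
python3 - <<'E'
from h import *
np.set_printoptions(suppress=True)
p,Rm,s=pose()
N=17
ps=[];Rs=[]
r0=np.hypot(p[0],p[1]);a0=np.degrees(np.arctan2(p[1],p[0])); a1=np.degrees(np.arctan2(.272,.445))
y0=-72.1
for k in range(N+1):
    t=k/N; a=np.radians(a0+(a1-a0)*t); r=np.interp(t,[0,.4,.7,1],[r0,.46,.46,.5215])
    ps.append([r*np.cos(a),r*np.sin(a),p[2]]); Rs.append(down(y0+164.6*t))
rows(ps,Rs)
E
```

```text
0 [ 5.92 -2.    0.  ] [ 0.   0.  -9.7]
1 [ 5.86 -1.63  0.  ] [ 0.   0.  -9.7]
2 [ 5.77 -1.27  0.  ] [ 0.   0.  -9.7]
3 [ 5.66 -0.93  0.  ] [ 0.   0.  -9.7]
4 [ 5.53 -0.61  0.  ] [ 0.   0.  -9.7]
5 [ 5.38 -0.31  0.  ] [ 0.   0.  -9.7]
6 [5.13 0.3  0.  ] [ 0.   0.  -9.7]
7 [4.53 1.84 0.  ] [ 0.   0.  -9.7]
8 [4.4  2.12 0.  ] [ 0.   0.  -9.7]
9 [4.26 2.39 0.  ] [ 0.   0.  -9.7]
10 [4.11 2.65 0.  ] [ 0.   0.  -9.7]
11 [3.86 3.01 0.  ] [ 0.   0.  -9.7]
12 [3.03 4.12 0.  ] [ 0.   0.  -9.7]
13 [2.85 4.39 0.  ] [ 0.   0.  -9.7]
14 [2.66 4.65 0.  ] [ 0.   0.  -9.7]
15 [2.45 4.91 0.  ] [ 0.   0.  -9.7]
16 [2.21 5.16 0.  ] [ 0.   0.  -9.7]
```

Request:
carry_out --motion '[{"jaw":1,"tx":5.9,"ty":-2,"wz":-9.7},{"jaw":1,"tx":5.9,"ty":-1.6,"wz":-9.7},{"jaw":1,"tx":5.8,"ty":-1.3,"wz":-9.7},{"jaw":1,"tx":5.7,"ty":-0.9,"wz":-9.7},{"jaw":1,"tx":5.5,"ty":-0.6,"wz":-9.7},{"jaw":1,"tx":5.4,"ty":-0.3,"wz":-9.7},{"jaw":1,"tx":5.1,"ty":0.3,"wz":-9.7},{"jaw":1,"tx":4.5,"ty":1.8,"wz":-9.7},{"jaw":1,"tx":4.4,"ty":2.1,"wz":-9.7},{"jaw":1,"tx":4.3,"ty":2.4,"wz":-9.7},{"jaw":1,"tx":4.1,"ty":2.6,"wz":-9.7},{"jaw":1,"tx":3.9,"ty":3,"wz":-9.7},{"jaw":1,"tx":3,"ty":4.1,"wz":-9.7},{"jaw":1,"tx":2.8,"ty":4.4,"wz":-9.7},{"jaw":1,"tx":2.7,"ty":4.6,"wz":-9.7},{"jaw":1,"tx":2.5,"ty":4.9,"wz":-9.7},{"jaw":1,"tx":2.2,"ty":5.2,"wz":-9.7},{"jaw":1},{"jaw":1}]' --force 80

```text
invalid input at $.motion[0]: expected keys jaw, tx, ty, tz, wx, wy, wz
```

```bash
cat > look.py <<'E'
from h import *
import sys
np.set_printoptions(precision=4,suppress=True)
p,Rm,s=pose(); print(s["clock"],p,s["joint_pos"],"y ang",np.degrees(np.arctan2(*Rm.apply([0,1,0])[[1,0]])),"z",Rm.apply([0,0,1]),"F",s["wrist_force"],s["finger_gap"])
tag=sys.argv[1]
for n in sys.argv[2:]:
    im=eyes.read_camera(n); cv2.imwrite(f"pics/{n}_{tag}.png",im)
    if n=="top": cv2.imwrite(f"pics/topz_{tag}.png",cv2.resize(im[190:300,150:310],None,fx=4,fy=4,interpolation=2))
    if n=="side": cv2.imwrite(f"pics/sidez_{tag}.png",cv2.resize(im[260:410,210:410],None,fx=4,fy=4,interpolation=2))
E
python3 look.py 1 wrist top
```

```text
0.1 [ 0.1764 -0.5471  0.4039] [-1.3986  0.3139  0.0451  1.3036 -0.      1.4312] y ang -72.13496784235095 z [-0.0003  0.0017 -1.    ] F [-0.4176 -0.9518  0.1741] 0.08524998518794077
```

All keys are needed.

Request:
carry_out --motion '[{"jaw":1,"tx":5.9,"ty":-2,"tz":0,"wx":0,"wy":0,"wz":-9.7},{"jaw":1,"tx":5.9,"ty":-1.6,"tz":0,"wx":0,"wy":0,"wz":-9.7},{"jaw":1,"tx":5.8,"ty":-1.3,"tz":0,"wx":0,"wy":0,"wz":-9.7},{"jaw":1,"tx":5.7,"ty":-0.9,"tz":0,"wx":0,"wy":0,"wz":-9.7},{"jaw":1,"tx":5.5,"ty":-0.6,"tz":0,"wx":0,"wy":0,"wz":-9.7},{"jaw":1,"tx":5.4,"ty":-0.3,"tz":0,"wx":0,"wy":0,"wz":-9.7},{"jaw":1,"tx":5.1,"ty":0.3,"tz":0,"wx":0,"wy":0,"wz":-9.7},{"jaw":1,"tx":4.5,"ty":1.8,"tz":0,"wx":0,"wy":0,"wz":-9.7},{"jaw":1,"tx":4.4,"ty":2.1,"tz":0,"wx":0,"wy":0,"wz":-9.7},{"jaw":1,"tx":4.3,"ty":2.4,"tz":0,"wx":0,"wy":0,"wz":-9.7},{"jaw":1,"tx":4.1,"ty":2.6,"tz":0,"wx":0,"wy":0,"wz":-9.7},{"jaw":1,"tx":3.9,"ty":3,"tz":0,"wx":0,"wy":0,"wz":-9.7},{"jaw":1,"tx":3,"ty":4.1,"tz":0,"wx":0,"wy":0,"wz":-9.7},{"jaw":1,"tx":2.8,"ty":4.4,"tz":0,"wx":0,"wy":0,"wz":-9.7},{"jaw":1,"tx":2.7,"ty":4.6,"tz":0,"wx":0,"wy":0,"wz":-9.7},{"jaw":1,"tx":2.5,"ty":4.9,"tz":0,"wx":0,"wy":0,"wz":-9.7},{"jaw":1,"tx":2.2,"ty":5.2,"tz":0,"wx":0,"wy":0,"wz":-9.7},{"jaw":1,"tx":0,"ty":0,"tz":0,"wx":0,"wy":0,"wz":0}]' --force 80

```text
clock: 2.45
tcp_pos: [0.441, 0.2745, 0.4043]
orientation: [-0.0, -0.027, 1.0, 0.0]
wrist_force: [0.4, -1.4, -0.3]
finger_gap: 0.0853
```

```bash
python3 look.py 1 wrist side
```

```text
2.45 [0.441  0.2745 0.4043] [ 0.402   0.2058 -0.0971  1.2683  0.0005  0.3471] y ang 93.14659215084598 z [-0.0007  0.0002 -1.    ] F [ 0.412  -1.3979 -0.3047] 0.08528327487530045
```

View pics/wrist_1.png

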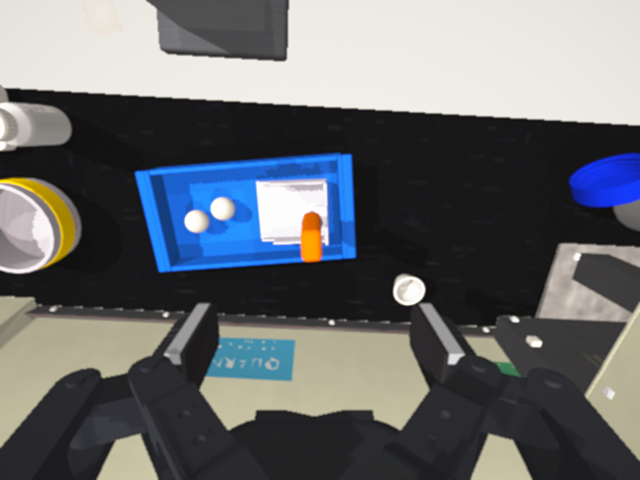

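View pics/side_1.png

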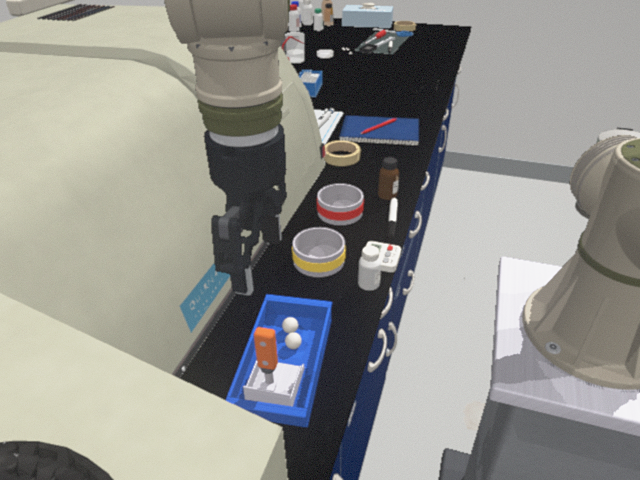

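Wrist view: handle runs from (311,215) at its base to (311,258) at its top; balls at (197,221) and (222,209). I check the handle before going down.

Run:
```python
from h import *
np.set_printoptions(precision=4,suppress=True)
im=cv2.imread("pics/wrist_1.png");H,S,V=cv2.split(cv2.cvtColor(im,cv2.COLOR_BGR2HSV))
m=(H>5)&(H<18)&(S>190)&(V>120); print(blobs(m))
ys,xs=np.nonzero(m)
for y in range(ys.min(),ys.max()+1,6): print(y,xs[ys==y].min(),xs[ys==y].max())
for y in (ys.max(),ys.max()-8):
  r=xs[ys==y] if y!=ys.max() else xs[ys==y-3]
  for x in(r.min(),r.max()+1): print(onz("wrist",(x,y+.5),.137))
for u in[(197,221),(222,209)]: print("ball",onz("wrist",u,.0175))
```

```text
[(array([312.6, 230.4]), [302, 213, 19, 50, 412])]
213 309 314
219 304 319
225 303 319
231 302 319
237 317 320
243 318 320
249 302 320
255 302 320
261 306 318
[0.4562 0.2709 0.137 ]
[0.4559 0.2763 0.137 ]
[0.45   0.2631 0.137 ]
[0.4493 0.2774 0.137 ]
ball [0.4616 0.1432 0.0175]
ball [0.4467 0.1713 0.0175]
```

Request:
carry_out --motion '[{"jaw":1,"tx":-0.35,"ty":-0.25,"tz":3,"wx":0,"wy":0,"wz":0.6},{"jaw":1,"tx":0,"ty":0,"tz":4,"wx":0,"wy":0,"wz":0},{"jaw":1,"tx":0,"ty":0,"tz":4,"wx":0,"wy":0,"wz":0},{"jaw":1,"tx":0,"ty":0,"tz":2,"wx":0,"wy":0,"wz":0},{"jaw":1,"tx":0,"ty":0,"tz":1.4,"wx":0,"wy":0,"wz":0},{"jaw":1,"tx":0,"ty":0,"tz":0,"wx":0,"wy":0,"wz":0}]'

```text
clock: 3.3
tcp_pos: [0.4462, 0.268, 0.26]
orientation: [-0.001, -0.018, 1.0, -0.0]
wrist_force: [0.2, 0.1, 1.1]
finger_gap: 0.0853
```

```bash
python3 look.py 2 wrist side
```

```text
3.3 [0.4462 0.268  0.26  ] [ 0.3867  0.301  -0.3421  0.9294 -0.0002  0.351 ] y ang 92.04536892720697 z [-0.0014 -0.0008 -1.    ] F [0.1648 0.0971 1.0542] 0.0852513458784743
```

View pics/wrist_2.png

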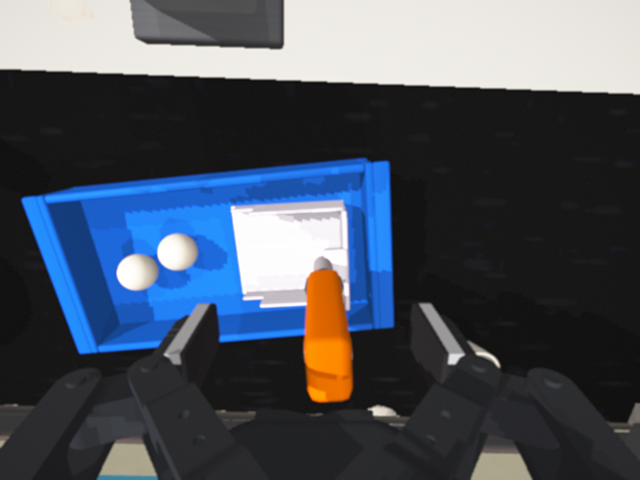

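View pics/sidez_2.png

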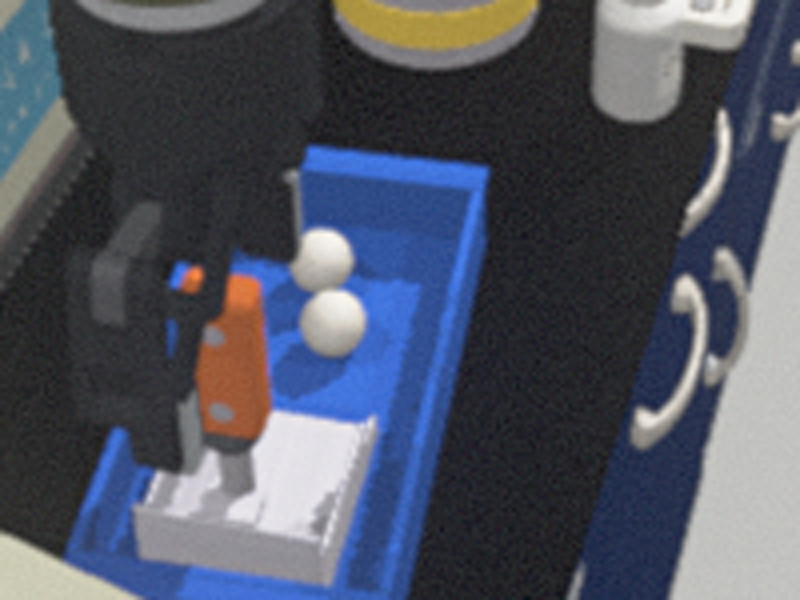

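Run:
```python
from h import *
Z=lambda p:tuple(np.round(((p[0]-210)*4,(p[1]-260)*4),0))
for p in [(.4462,.268,.105),(.4445,.272,.137),(.4445,.272,.073),(.4462,.268+.045,.1),(.4462,.268-.045,.1)]: print(p,Z(proj("side",np.array(p))))
im=cv2.imread("pics/side_2.png");H,S,V=cv2.split(cv2.cvtColor(im,cv2.COLOR_BGR2HSV))
print(blobs((H>3)&(H<20)&(S>150)&(V>120)))
# wrist: top-face corners of handle
for u in[(306,395),(352,398),(305,365),(350,365)]: print(onz("wrist",u,.137))
```

```text
(0.4462, 0.268, 0.105) (np.float64(220.0), np.float64(341.0))
(0.4445, 0.272, 0.137) (np.float64(212.0), np.float64(281.0))
(0.4445, 0.272, 0.073) (np.float64(227.0), np.float64(417.0))
(0.4462, 0.313, 0.1) (np.float64(164.0), np.float64(458.0))
(0.4462, 0.22300000000000003, 0.1) (np.float64(272.0), np.float64(255.0))
[(array([268.7, 350.5]), [259, 330, 18, 39, 436])]
[0.45247445 0.26643528 0.137     ]
[0.45317827 0.28245286 0.137     ]
[0.43998883 0.26573919 0.137     ]
[0.43943061 0.28078497 0.137     ]
```

Request:
carry_out --motion '[{"jaw":1,"tx":0.3,"ty":0.4,"tz":0,"wx":0,"wy":0,"wz":0},{"jaw":0,"tx":0,"ty":0,"tz":0,"wx":0,"wy":0,"wz":0},{"jaw":-0.4,"tx":0,"ty":0,"tz":0,"wx":0,"wy":0,"wz":0},{"jaw":-1,"tx":0,"ty":0,"tz":0,"wx":0,"wy":0,"wz":0},{"jaw":-1,"tx":0,"ty":0,"tz":0,"wx":0,"wy":0,"wz":0},{"jaw":-1,"tx":0,"ty":0,"tz":0,"wx":0,"wy":0,"wz":0},{"jaw":-1,"tx":0,"ty":0,"tz":0,"wx":0,"wy":0,"wz":0}]' --force 80

```text
clock: 4.28
tcp_pos: [0.443, 0.273, 0.2608]
orientation: [0.0, -0.019, 1.0, 0.0]
wrist_force: [-0.4, 1.1, 1.2]
finger_gap: 0.0155
```

```bash
python3 look.py 3 wrist top
```

```text
4.275 [0.443  0.273  0.2608] [ 0.3979  0.2991 -0.3426  0.9288 -0.0001  0.3602] y ang 92.16500588256278 z [ 0.0004  0.0001 -1.    ] F [-0.4257  1.1002  1.2116] 0.015478458913321141
```

View pics/wrist_3.png

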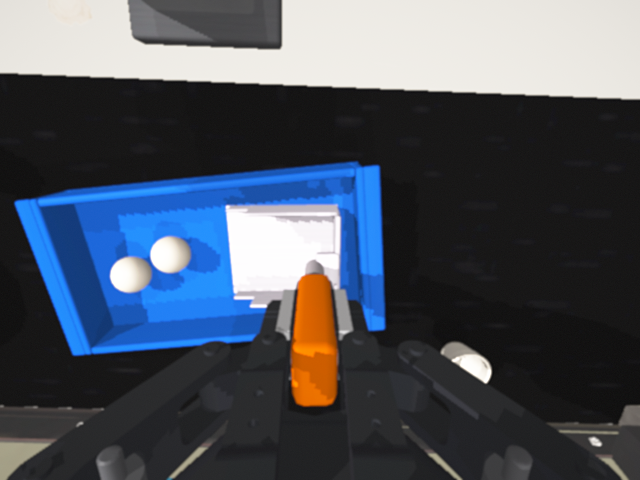

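View pics/top_3.png

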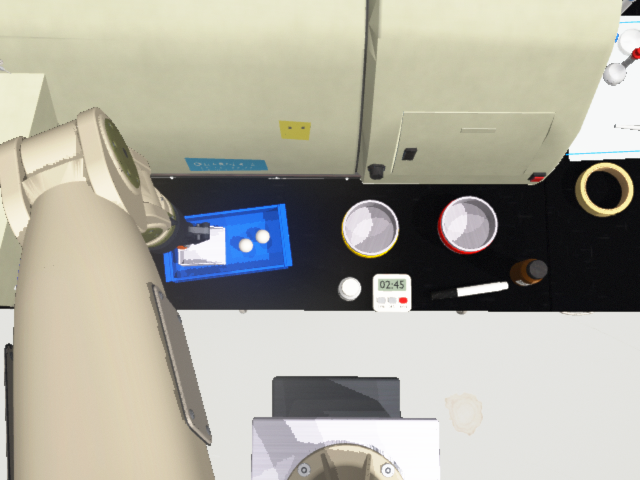

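Grasp holds (gap 15.5 mm). Align the scoop with the tray and advance slowly.

Request:
carry_out --motion '[{"jaw":-1,"tx":0.1,"ty":0,"tz":0,"wx":0,"wy":0,"wz":-2.6},{"jaw":-1,"tx":0.1,"ty":-0.2,"tz":0,"wx":0,"wy":0,"wz":-2.6},{"jaw":-1,"tx":0.1,"ty":-0.6,"tz":0,"wx":0,"wy":0,"wz":0},{"jaw":-1,"tx":0,"ty":-0.8,"tz":0,"wx":0,"wy":0,"wz":0},{"jaw":-1,"tx":0,"ty":-0.6,"tz":0,"wx":0,"wy":0,"wz":0},{"jaw":-1,"tx":0,"ty":-0.4,"tz":0,"wx":0,"wy":0,"wz":0},{"jaw":-1,"tx":0,"ty":-0.3,"tz":0,"wx":0,"wy":0,"wz":0},{"jaw":-1,"tx":0,"ty":-0.2,"tz":0,"wx":0,"wy":0,"wz":0},{"jaw":-1,"tx":0,"ty":-0.2,"tz":0,"wx":0,"wy":0,"wz":0},{"jaw":-1,"tx":0,"ty":-0.2,"tz":0,"wx":0,"wy":0,"wz":0}]'

```text
clock: 5.62
tcp_pos: [0.4446, 0.2381, 0.2609]
orientation: [0.0, -0.064, 0.998, 0.0]
wrist_force: [0.1, 5.9, 1.6]
finger_gap: 0.0152
```

```bash
python3 look.py 4 wrist top
```

```text
5.625 [0.4446 0.2381 0.2609] [ 0.3323  0.2707 -0.3823  0.9169  0.0002  0.2036] y ang 97.37169688186026 z [ 0.0008  0.0005 -1.    ] F [0.1482 5.9437 1.5973] 0.015189489439147103
```

View pics/wrist_4.png

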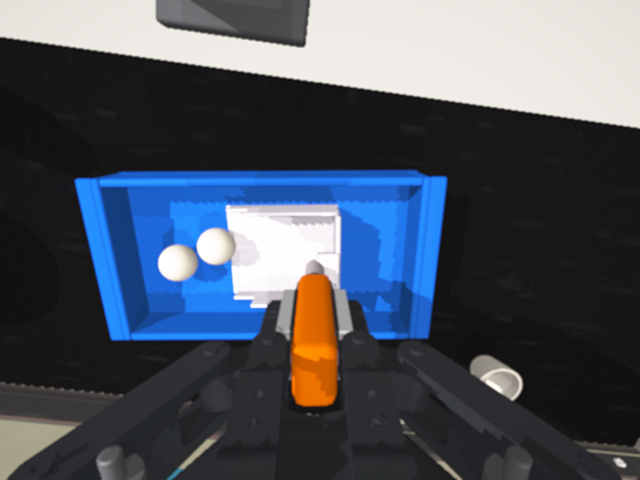

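View pics/topz_4.png

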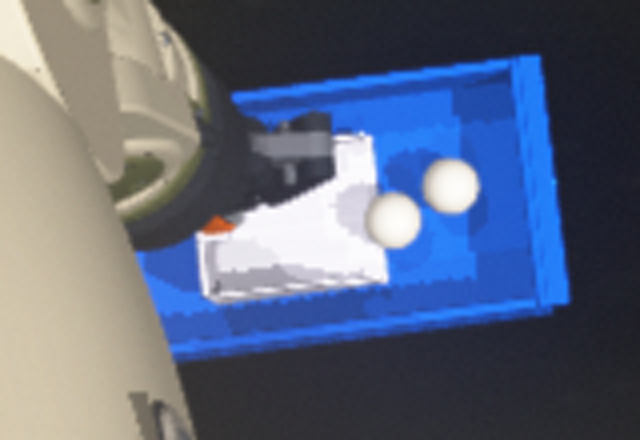

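Both views: ball 2 touches the lip and both balls are well inside the scoop's width (wrist rows 246 and 262, scoop middle about 254). Keep going.

Request:
carry_out --motion '[{"jaw":-1,"tx":0,"ty":-0.2,"tz":0,"wx":0,"wy":0,"wz":0},{"jaw":-1,"tx":0,"ty":-0.2,"tz":0,"wx":0,"wy":0,"wz":0},{"jaw":-1,"tx":0,"ty":-0.25,"tz":0,"wx":0,"wy":0,"wz":0},{"jaw":-1,"tx":0,"ty":-0.25,"tz":0,"wx":0,"wy":0,"wz":0},{"jaw":-1,"tx":0,"ty":-0.25,"tz":0,"wx":0,"wy":0,"wz":0},{"jaw":-1,"tx":0,"ty":-0.25,"tz":0,"wx":0,"wy":0,"wz":0},{"jaw":-1,"tx":0,"ty":-0.25,"tz":0,"wx":0,"wy":0,"wz":0},{"jaw":-1,"tx":0,"ty":-0.25,"tz":0,"wx":0,"wy":0,"wz":0}]'

```text
clock: 6.72
tcp_pos: [0.4467, 0.2193, 0.2609]
orientation: [0.0, -0.064, 0.998, 0.0]
wrist_force: [0.9, -0.2, 0.4]
finger_gap: 0.0149
```

```bash
python3 look.py 5 wrist
```

```text
6.725 [0.4467 0.2193 0.2609] [ 0.2947  0.2592 -0.398   0.9132  0.0008  0.1658] y ang 97.38585850425216 z [ 0.0001  0.0009 -1.    ] F [ 0.9385 -0.2431  0.4014] 0.014942932465257363
```

View pics/wrist_5.png

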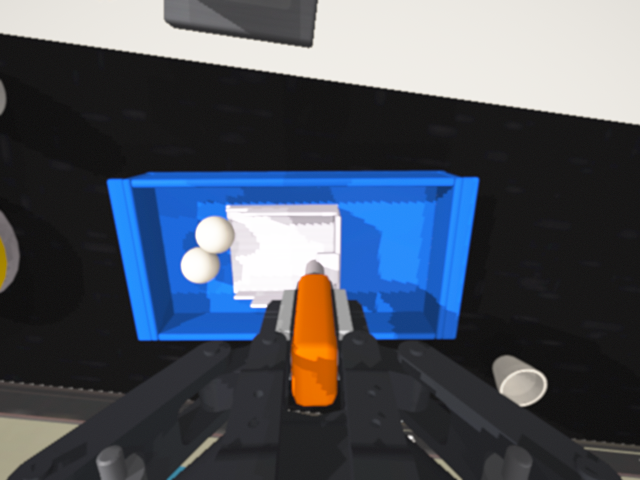

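Ball 2 has drifted towards the near side wall (row 234, inside edge 213), with ball 1 at row 265. I shift the scoop 6 mm that way while advancing.

Request:
carry_out --motion '[{"jaw":-1,"tx":0.2,"ty":0,"tz":0,"wx":0,"wy":0,"wz":0},{"jaw":-1,"tx":0.2,"ty":-0.1,"tz":0,"wx":0,"wy":0,"wz":0},{"jaw":-1,"tx":0.2,"ty":-0.2,"tz":0,"wx":0,"wy":0,"wz":0},{"jaw":-1,"tx":0,"ty":-0.25,"tz":0,"wx":0,"wy":0,"wz":0},{"jaw":-1,"tx":0,"ty":-0.25,"tz":0,"wx":0,"wy":0,"wz":0},{"jaw":-1,"tx":0,"ty":-0.25,"tz":0,"wx":0,"wy":0,"wz":0}]'

```text
clock: 7.52
tcp_pos: [0.4419, 0.2082, 0.2609]
orientation: [-0.0, -0.064, 0.998, 0.001]
wrist_force: [0.2, 0.5, 3.3]
finger_gap: 0.0153
```

```bash
python3 look.py 6 wrist
```

```text
7.525 [0.4419 0.2082 0.2609] [ 0.2754  0.2433 -0.4197  0.9077  0.0015  0.1464] y ang 97.39350997667938 z [-0.0003  0.0014 -1.    ] F [0.2211 0.4559 3.3044] 0.015327926867869856
```

View pics/wrist_6.png

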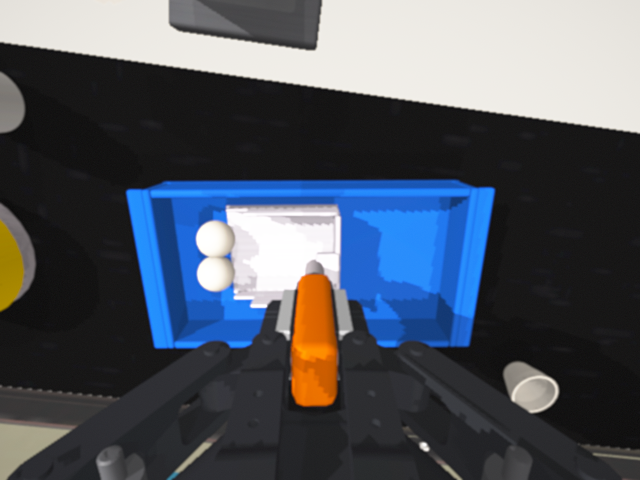

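Balls now lie side by side on the lip (rows 239 and 273) within the 213–297 inner width. On to the wall.

Request:
carry_out --motion '[{"jaw":-1,"tx":0,"ty":-0.25,"tz":0,"wx":0,"wy":0,"wz":0},{"jaw":-1,"tx":0,"ty":-0.25,"tz":0,"wx":0,"wy":0,"wz":0},{"jaw":-1,"tx":0,"ty":-0.25,"tz":0,"wx":0,"wy":0,"wz":0},{"jaw":-1,"tx":0,"ty":-0.25,"tz":0,"wx":0,"wy":0,"wz":0},{"jaw":-1,"tx":0,"ty":-0.25,"tz":0,"wx":0,"wy":0,"wz":0},{"jaw":-1,"tx":0,"ty":-0.25,"tz":0,"wx":0,"wy":0,"wz":0},{"jaw":-1,"tx":0,"ty":-0.2,"tz":0,"wx":0,"wy":0,"wz":0}]'

```text
clock: 8.45
tcp_pos: [0.444, 0.1915, 0.261]
orientation: [-0.0, -0.065, 0.998, 0.001]
wrist_force: [-0.8, 7.6, 3.8]
finger_gap: 0.015
```

```bash
python3 look.py 7 wrist
```

```text
8.45 [0.444  0.1915 0.261 ] [ 0.2404  0.2345 -0.4314  0.9049  0.0018  0.1112] y ang 97.40295346662879 z [-0.0004  0.0018 -1.    ] F [-0.8191  7.5995  3.8159] 0.015033582397456958
```

View pics/wrist_7.png

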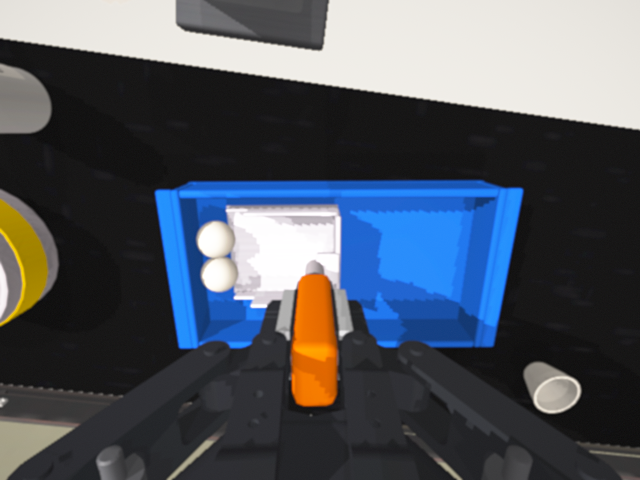

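Request:
carry_out --motion '[{"jaw":-1,"tx":0,"ty":-0.25,"tz":0,"wx":0,"wy":0,"wz":0},{"jaw":-1,"tx":0,"ty":-0.25,"tz":0,"wx":0,"wy":0,"wz":0},{"jaw":-1,"tx":0,"ty":-0.25,"tz":0,"wx":0,"wy":0,"wz":0},{"jaw":-1,"tx":0,"ty":-0.25,"tz":0,"wx":0,"wy":0,"wz":0},{"jaw":-1,"tx":0,"ty":-0.25,"tz":0,"wx":0,"wy":0,"wz":0},{"jaw":-1,"tx":0,"ty":-0.2,"tz":0,"wx":0,"wy":0,"wz":0}]'

```text
clock: 9.25
tcp_pos: [0.4458, 0.1772, 0.261]
orientation: [-0.0, -0.065, 0.998, 0.001]
wrist_force: [1.2, 1.0, 1.7]
finger_gap: 0.0151
```

```bash
python3 look.py 8 wrist top
```

```text
9.25 [0.4458 0.1772 0.261 ] [ 0.2101  0.2278 -0.4403  0.9028  0.0023  0.0809] y ang 97.40559250751939 z [-0.0005  0.0022 -1.    ] F [1.154  0.9699 1.6513] 0.015091220769258699
```

View pics/wrist_8.png

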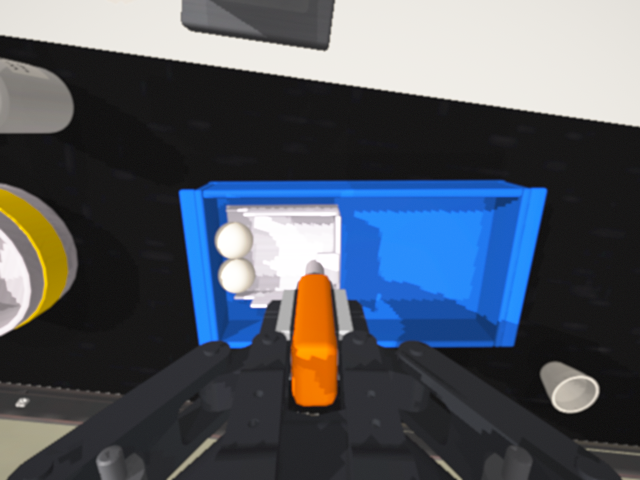

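View pics/topz_8.png

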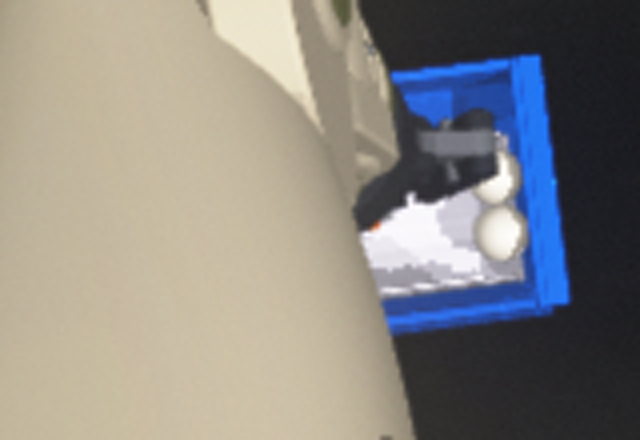

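Both balls sit on the scoop floor against the wall (cols ~235, lip ~226). A few mm more, then tilt the mouth up about the rear bottom edge.

Request:
carry_out --motion '[{"jaw":-1,"tx":0,"ty":-0.2,"tz":0,"wx":0,"wy":0,"wz":0},{"jaw":-1,"tx":0,"ty":-0.15,"tz":0,"wx":0,"wy":0,"wz":0},{"jaw":-1,"tx":0,"ty":0.67,"tz":-0.1,"wx":1.5,"wy":0,"wz":0},{"jaw":-1,"tx":0,"ty":1.33,"tz":-0.1,"wx":3,"wy":0,"wz":0},{"jaw":-1,"tx":0,"ty":1.33,"tz":-0.1,"wx":3,"wy":0,"wz":0},{"jaw":-1,"tx":0,"ty":1.33,"tz":-0.05,"wx":3,"wy":0,"wz":0},{"jaw":-1,"tx":0,"ty":1.33,"tz":-0.05,"wx":3,"wy":0,"wz":0},{"jaw":-1,"tx":0,"ty":1.33,"tz":-0.05,"wx":3,"wy":0,"wz":0},{"jaw":-1,"tx":0,"ty":0.67,"tz":-0.05,"wx":1.5,"wy":0,"wz":0},{"jaw":-1,"tx":0,"ty":0,"tz":0,"wx":0,"wy":0,"wz":0},{"jaw":-1,"tx":0,"ty":0,"tz":0,"wx":0,"wy":0,"wz":0}]'

```text
clock: 10.72
tcp_pos: [0.4363, 0.2516, 0.2547]
orientation: [0.01, -0.063, 0.986, -0.156]
wrist_force: [0.7, -0.0, -2.1]
finger_gap: 0.0152
```

```bash
python3 look.py 9 wrist side
```

```text
10.725 [0.4363 0.2516 0.2547] [ 0.4382  0.3353 -0.3263  1.009  -0.2988  0.3249] y ang 97.36369152602312 z [ 0.0387 -0.3069 -0.9509] F [ 0.7135 -0.0265 -2.0807] 0.01515969547522791
```

View pics/wrist_9.png

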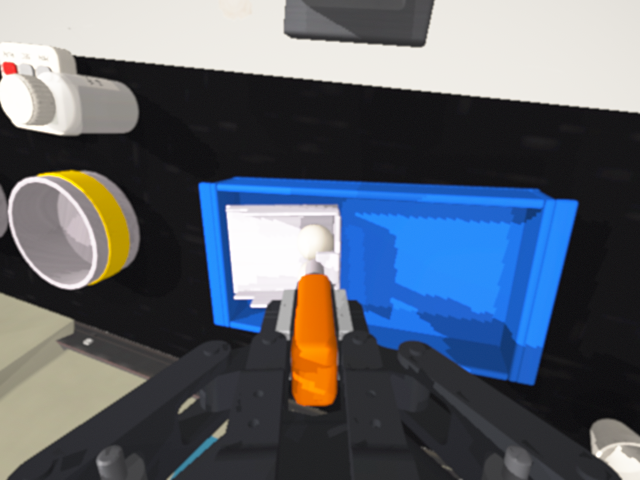

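View pics/side_9.png

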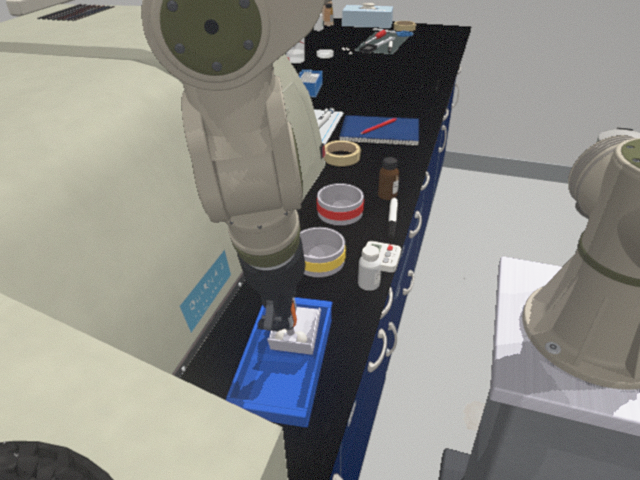

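One ball at (317,240); the other should be behind the handle. No ball is left in the tray. Lift 10 cm straight up and check.

Request:
carry_out --motion '[{"jaw":-1,"tx":0,"ty":-0.3,"tz":-0.95,"wx":0,"wy":0,"wz":0},{"jaw":-1,"tx":0,"ty":-0.46,"tz":-1.43,"wx":0,"wy":0,"wz":0},{"jaw":-1,"tx":0,"ty":-0.62,"tz":-1.9,"wx":0,"wy":0,"wz":0},{"jaw":-1,"tx":0,"ty":-0.62,"tz":-1.9,"wx":0,"wy":0,"wz":0},{"jaw":-1,"tx":0,"ty":-0.62,"tz":-1.9,"wx":0,"wy":0,"wz":0},{"jaw":-1,"tx":0,"ty":-0.46,"tz":-1.43,"wx":0,"wy":0,"wz":0},{"jaw":-1,"tx":0,"ty":0,"tz":0,"wx":0,"wy":0,"wz":0},{"jaw":-1,"tx":0,"ty":0,"tz":0,"wx":0,"wy":0,"wz":0}]'

```text
clock: 11.82
tcp_pos: [0.4363, 0.252, 0.3546]
orientation: [0.01, -0.063, 0.986, -0.156]
wrist_force: [0.3, -1.7, -2.5]
finger_gap: 0.0147
```

```bash
python3 look.py 10 side top
```

```text
11.825 [0.4363 0.252  0.3546] [ 0.439   0.2582 -0.1701  1.242  -0.2986  0.3254] y ang 97.37485686986138 z [ 0.0391 -0.3067 -0.951 ] F [ 0.2847 -1.6767 -2.4968] 0.014695527618635911
```

View pics/sidez_10.png

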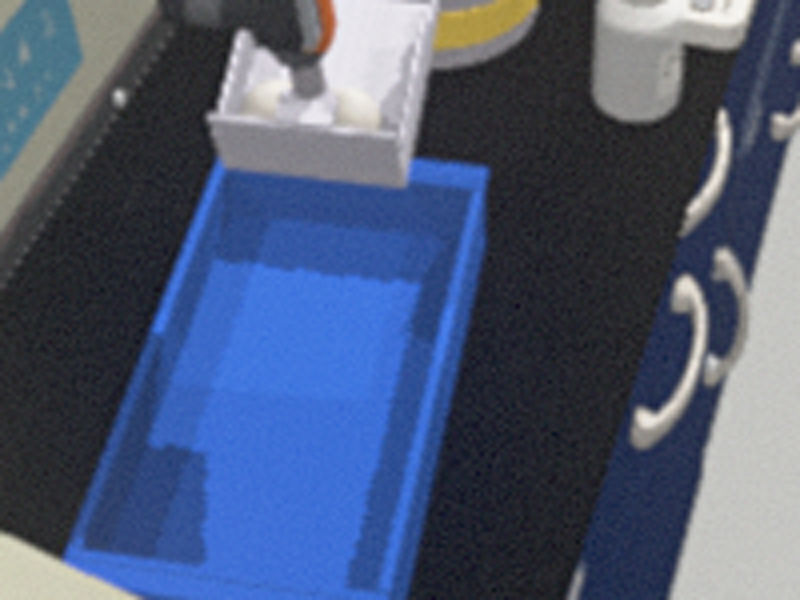

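View pics/top_10.png

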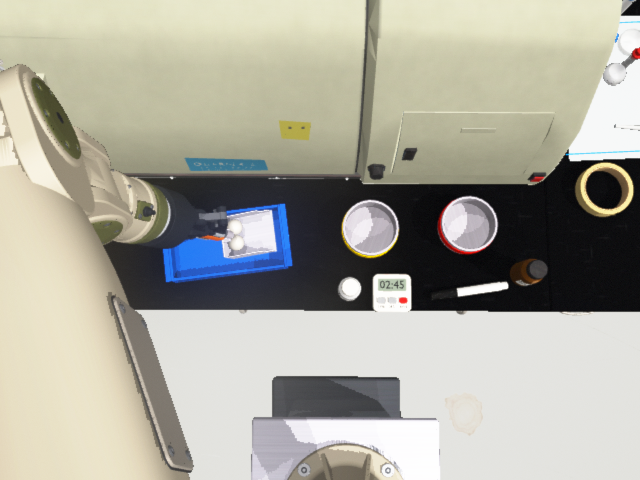

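Both balls rest against the scoop's back wall (top view (234,227) and (236,243)). Work out the path to the yellow jar.

Run:
```python
from h import *
np.set_printoptions(precision=4,suppress=True)
# lateral offset of scoop vs tool from topz_4 (tool at .4446,.2381, yaw 97.37)
Z=lambda u,v:(150+u/4-.4,190+v/4-.4)
Rm4=down(97.37)
for q,z in[((374,136),.029),((387,280),.029),((206,300),.029)]:
    w=onz("top",Z(*q),z); print("lip corner in tool",Rm4.inv().apply(w-np.array([.4446,.2381,.2609]))*100)
p,Rm,s=pose()
lip=np.array([0,-.06,.255]); L0=p+Rm.apply(lip)
u=np.array([.128,-.992,0]); J=np.array([.4729,-.0384,0])
L1=J-.012*u; L1[2]=.095
print("lip now",L0,"target",L1,"world d",L1-L0,"tool d cm",Rm.inv().apply(L1-L0)*100)
# pivot about lip per 3deg mouth down
for a in(-2,-3,-4):
    r=R.from_euler("x",a,degrees=True); print(a,(lip-r.apply(lip))*100)
# lower per-cm depends on tilt
```

```text
lip corner in tool [-3.0198 -6.2078 23.19  ]
lip corner in tool [ 3.3097 -6.1119 23.19  ]
lip corner in tool [ 3.2227  1.7057 23.19  ]
lip now [0.4533 0.1171 0.1303] target [ 0.4714 -0.0265  0.095 ] world d [ 0.0181 -0.1436 -0.0353] tool d cm [  0.0389 -12.6681   7.8317]
-2 [ 0.     -0.8936 -0.1939]
-3 [ 0.     -1.3428 -0.2791]
-4 [ 0.     -1.7934 -0.3564]
```

Request:
carry_out --motion '[{"jaw":-1,"tx":0,"ty":-0.63,"tz":0.39,"wx":0,"wy":0,"wz":0},{"jaw":-1,"tx":0,"ty":-1.27,"tz":0.78,"wx":0,"wy":0,"wz":0},{"jaw":-1,"tx":0,"ty":-1.9,"tz":1.17,"wx":0,"wy":0,"wz":0},{"jaw":-1,"tx":-0.1,"ty":-2.54,"tz":1.56,"wx":0,"wy":0,"wz":0},{"jaw":-1,"tx":0,"ty":-2.54,"tz":1.56,"wx":0,"wy":0,"wz":0},{"jaw":-1,"tx":0,"ty":-1.9,"tz":1.17,"wx":0,"wy":0,"wz":0},{"jaw":-1,"tx":0,"ty":-1.27,"tz":0.78,"wx":0,"wy":0,"wz":0},{"jaw":-1,"tx":0,"ty":-0.63,"tz":0.39,"wx":0,"wy":0,"wz":0},{"jaw":-1,"tx":0,"ty":0,"tz":0,"wx":0,"wy":0,"wz":0},{"jaw":-1,"tx":0,"ty":0,"tz":0,"wx":0,"wy":0,"wz":0}]'

```text
clock: 13.18
tcp_pos: [0.4561, 0.1091, 0.3202]
orientation: [0.01, -0.064, 0.986, -0.156]
wrist_force: [-0.3, 0.3, -2.9]
finger_gap: 0.015
```

```bash
python3 look.py 11 top side
python3 - <<'E'
from h import *
p,Rm,s=pose(); print("lip",p+Rm.apply([0,-.06,.255]),"back",p+Rm.apply([0,.017,.255]))
E
```

```text
13.175 [0.4561 0.1091 0.3202] [ 0.1477  0.1721 -0.3677  1.0367 -0.314   0.0195] y ang 97.39342424982638 z [ 0.04   -0.3063 -0.9511] F [-0.3026  0.2614 -2.9474] 0.014969520675680466
lip [ 0.47361386 -0.0254323   0.09615335] back [0.46415628 0.04718663 0.07236162]
```

View pics/top_11.png

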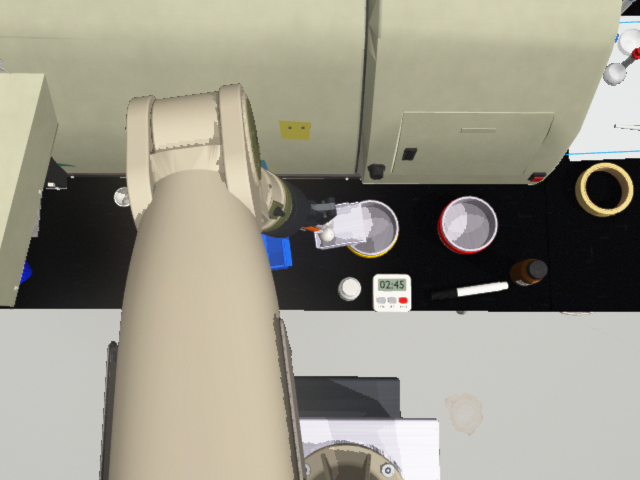

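View pics/side_11.png

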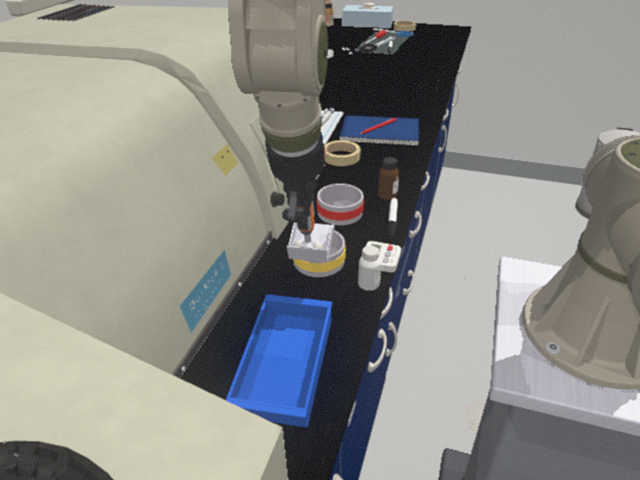

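```bash
cat >> h.py <<'E'
def sim(rws,marks):
    p,Rm,s=pose()
    for (y,z,w,n) in rws:
        for _ in range(n):
            p=p+Rm.apply([0,y/100,z/100]); Rm=Rm*R.from_euler("x",w,degrees=True)
        print("tilt",np.degrees(np.arcsin(-Rm.apply([0,1,0])[2])).round(1),"tcp",p.round(3),[ (p+Rm.apply(m)).round(4) for m in marks])
E
python3 - <<'E'
from h import *
sim([(-.77,.39,-2,3),(-.77,.39,-2,3),(-1.34,-.28,-3,4),(-1.34,-.28,-3,10)],[[0,-.06,.255],[0,.017,.255]])
E
```

```text
tilt 12.0 tcp [0.459 0.084 0.315] [array([ 0.4738, -0.0267,  0.0783]), array([0.4641, 0.048 , 0.0623])]
tilt 6.0 tcp [0.463 0.06  0.308] [array([ 0.4737, -0.0261,  0.0604]), array([0.4638, 0.0499, 0.0524])]
tilt -6.0 tcp [0.469 0.007 0.32 ] [array([ 0.4737, -0.026 ,  0.0604]), array([0.4638, 0.05  , 0.0685])]
tilt -36.0 tcp [ 0.487 -0.126  0.302] [array([ 0.4737, -0.0257,  0.0606]), array([0.4656, 0.036 , 0.1059])]
```

Request:
carry_out --motion '[{"jaw":-1,"tx":0,"ty":-0.77,"tz":0.39,"wx":-2,"wy":0,"wz":0},{"jaw":-1,"tx":0,"ty":-0.77,"tz":0.39,"wx":-2,"wy":0,"wz":0},{"jaw":-1,"tx":0,"ty":-0.77,"tz":0.39,"wx":-2,"wy":0,"wz":0},{"jaw":-1,"tx":0,"ty":-0.77,"tz":0.39,"wx":-2,"wy":0,"wz":0},{"jaw":-1,"tx":0,"ty":-0.77,"tz":0.39,"wx":-2,"wy":0,"wz":0},{"jaw":-1,"tx":0,"ty":-0.77,"tz":0.39,"wx":-2,"wy":0,"wz":0},{"jaw":-1,"tx":0,"ty":0,"tz":0,"wx":0,"wy":0,"wz":0},{"jaw":-1,"tx":0,"ty":0,"tz":0,"wx":0,"wy":0,"wz":0}]'

```text
clock: 14.28
tcp_pos: [0.4624, 0.0589, 0.3076]
orientation: [0.003, -0.064, 0.997, -0.052]
wrist_force: [-0.1, 0.4, -1.7]
finger_gap: 0.0153
```

```bash
python3 look.py 12 top
python3 - <<'E'
from h import *
p,Rm,s=pose(); print("lip",p+Rm.apply([0,-.06,.255]),"back",p+Rm.apply([0,.017,.255]))
im=cv2.imread("pics/top_12.png"); cv2.imwrite("pics/topj_12.png",cv2.resize(im[170:290,290:450],None,fx=4,fy=4,interpolation=2))
E
```

```text
14.275 [0.4624 0.0589 0.3076] [-0.0173  0.1571 -0.4047  0.9938 -0.1038 -0.1464] y ang 97.34908085411126 z [ 0.0133 -0.1038 -0.9945] F [-0.0713  0.3612 -1.7286] 0.015260792252830885
lip [ 0.47350557 -0.02660254  0.06034782] back [0.46367556 0.04934077 0.05228654]
```

View pics/topj_12.png

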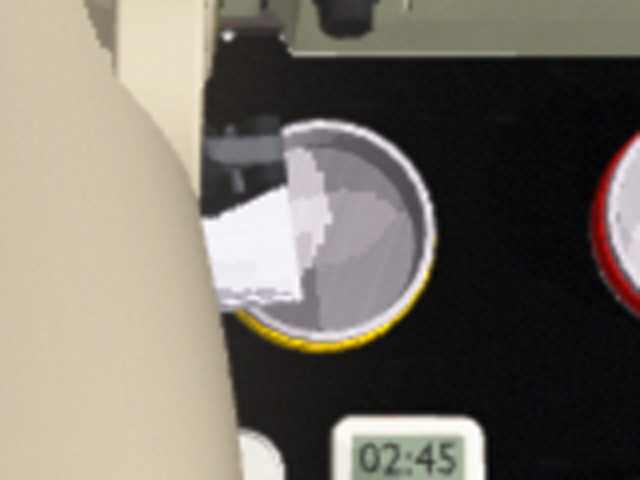

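Lip is about 10 mm short of the jar's centre and laterally centred (zoom: lip at col 295, jar centre about (319,232)). Tip.

Request:
carry_out --motion '[{"jaw":-1,"tx":0,"ty":-1.34,"tz":-0.28,"wx":-3,"wy":0,"wz":0},{"jaw":-1,"tx":0,"ty":-1.34,"tz":-0.28,"wx":-3,"wy":0,"wz":0},{"jaw":-1,"tx":0,"ty":-1.34,"tz":-0.28,"wx":-3,"wy":0,"wz":0},{"jaw":-1,"tx":0,"ty":-1.34,"tz":-0.28,"wx":-3,"wy":0,"wz":0},{"jaw":-1,"tx":0,"ty":-1.34,"tz":-0.28,"wx":-3,"wy":0,"wz":0},{"jaw":-1,"tx":0,"ty":-1.34,"tz":-0.28,"wx":-3,"wy":0,"wz":0},{"jaw":-1,"tx":0,"ty":-1.34,"tz":-0.28,"wx":-3,"wy":0,"wz":0},{"jaw":-1,"tx":0,"ty":-1.34,"tz":-0.28,"wx":-3,"wy":0,"wz":0},{"jaw":-1,"tx":0,"ty":-1.34,"tz":-0.28,"wx":-3,"wy":0,"wz":0},{"jaw":-1,"tx":0,"ty":-1.34,"tz":-0.28,"wx":-3,"wy":0,"wz":0},{"jaw":-1,"tx":0,"ty":-1.34,"tz":-0.28,"wx":-3,"wy":0,"wz":0},{"jaw":-1,"tx":0,"ty":-1.34,"tz":-0.28,"wx":-3,"wy":0,"wz":0},{"jaw":-1,"tx":0,"ty":0,"tz":0,"wx":0,"wy":0,"wz":0},{"jaw":-1,"tx":0,"ty":0,"tz":0,"wx":0,"wy":0,"wz":0}]'

```text
clock: 16.08
tcp_pos: [0.4833, -0.1009, 0.3115]
orientation: [-0.017, -0.062, 0.964, 0.258]
wrist_force: [0.1, 0.0, -1.1]
finger_gap: 0.0152
```

```bash
python3 look.py 13 side wrist
```

```text
16.075 [ 0.4833 -0.1009  0.3115] [-0.4765  0.348  -0.1996  1.3398  0.4227 -0.6741] y ang 97.40289723689146 z [-0.0641  0.4947 -0.8667] F [ 0.051   0.0144 -1.0843] 0.015168955924781034
```

View pics/side_13.png

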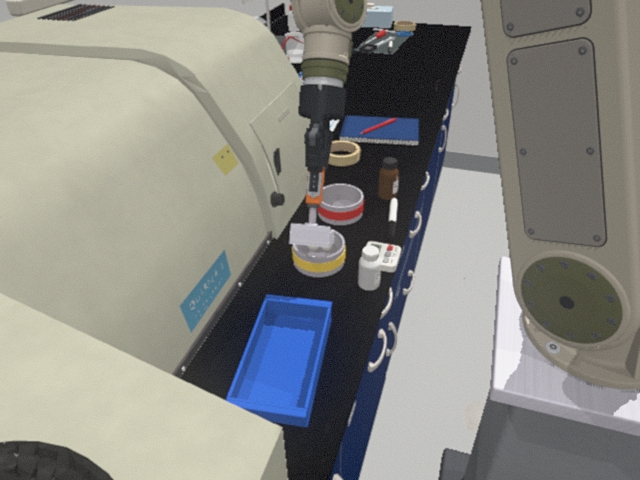

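View pics/wrist_13.png

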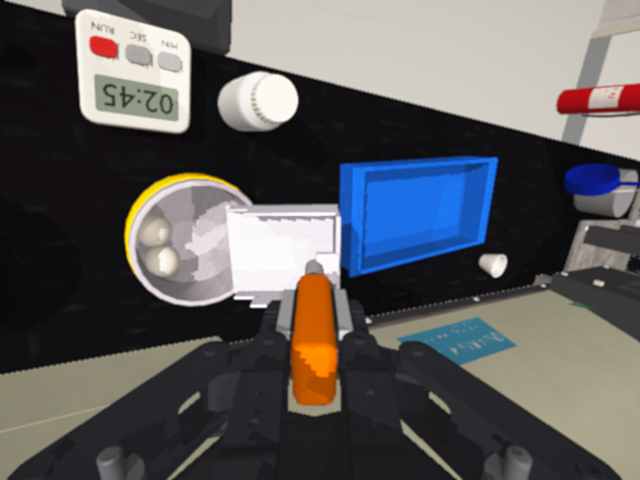

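Both balls lie in the yellow jar (wrist (154,232) and (161,262)) and the scoop is empty. Return path to the tray next.

Run:
```python
from h import *
p,Rm,s=pose()
print("up10 tool",Rm.inv().apply([0,0,5]).round(2))
p1=p+np.array([0,0,.05]); tgt=np.array([.4464,.2283,.355])
N=10; Rt=down(97.37); w=(Rm.inv()*Rt).as_rotvec()
ps=[p1+(tgt-p1)*k/N for k in range(N+1)]; Rs=[Rm*R.from_rotvec(w*k/N) for k in range(N+1)]
rows(ps,Rs)
for a,b in zip(ps,Rs): print((a+b.apply([0,-.06,.255])).round(3),(a+b.apply([0,.017,.255])).round(3))
```

```text
up10 tool [-0.    2.5  -4.33]
0 [-0.06  2.83  1.71] [3. 0. 0.]
1 [-0.06  2.92  1.56] [3. 0. 0.]
2 [-0.06  3.    1.4 ] [3. 0. 0.]
3 [-0.06  3.07  1.25] [3. 0. 0.]
4 [-0.06  3.13  1.08] [3. 0. 0.]
5 [-0.06  3.18  0.92] [3. 0. 0.]
6 [-0.06  3.22  0.75] [3. 0. 0.]
7 [-0.06  3.26  0.58] [3. 0. 0.]
8 [-0.06  3.28  0.41] [3. 0. 0.]
9 [-0.06  3.3   0.24] [3. 0. 0.]
[ 0.474 -0.026  0.111] [0.465 0.04  0.149]
[ 0.472 -0.006  0.107] [0.463 0.062 0.141]
[0.47  0.013 0.103] [0.461 0.083 0.134]
[0.468 0.033 0.1  ] [0.458 0.104 0.128]
[0.466 0.052 0.098] [0.456 0.125 0.122]
[0.464 0.072 0.096] [0.454 0.145 0.116]
[0.462 0.091 0.096] [0.452 0.166 0.112]
[0.46  0.11  0.096] [0.45  0.186 0.108]
[0.458 0.13  0.096] [0.448 0.206 0.105]
[0.456 0.149 0.098] [0.446 0.225 0.102]
[0.454 0.169 0.1  ] [0.444 0.245 0.1  ]
```

Request:
carry_out --motion '[{"jaw":-1,"tx":0,"ty":1.25,"tz":-2.16,"wx":0,"wy":0,"wz":0},{"jaw":-1,"tx":0,"ty":1.25,"tz":-2.16,"wx":0,"wy":0,"wz":0},{"jaw":-1,"tx":-0.06,"ty":2.83,"tz":1.71,"wx":3,"wy":0,"wz":0},{"jaw":-1,"tx":-0.06,"ty":2.92,"tz":1.56,"wx":3,"wy":0,"wz":0},{"jaw":-1,"tx":-0.06,"ty":3,"tz":1.4,"wx":3,"wy":0,"wz":0},{"jaw":-1,"tx":-0.06,"ty":3.07,"tz":1.25,"wx":3,"wy":0,"wz":0},{"jaw":-1,"tx":-0.06,"ty":3.13,"tz":1.08,"wx":3,"wy":0,"wz":0},{"jaw":-1,"tx":-0.06,"ty":3.18,"tz":0.92,"wx":3,"wy":0,"wz":0},{"jaw":-1,"tx":-0.06,"ty":3.22,"tz":0.75,"wx":3,"wy":0,"wz":0},{"jaw":-1,"tx":-0.06,"ty":3.26,"tz":0.58,"wx":3,"wy":0,"wz":0},{"jaw":-1,"tx":-0.06,"ty":3.28,"tz":0.41,"wx":3,"wy":0,"wz":0},{"jaw":-1,"tx":-0.06,"ty":3.3,"tz":0.24,"wx":3,"wy":0,"wz":0},{"jaw":-1,"tx":0,"ty":0,"tz":0,"wx":0,"wy":0,"wz":0},{"jaw":-1,"tx":0,"ty":0,"tz":0,"wx":0,"wy":0,"wz":0}]'

```text
clock: 17.92
tcp_pos: [0.4461, 0.2279, 0.3549]
orientation: [0.0, -0.065, 0.998, 0.0]
wrist_force: [-0.0, -0.8, -1.9]
finger_gap: 0.0151
```

```bash
python3 look.py 14 wrist top
python3 - <<'E'
from h import *
p,Rm,s=pose()
print("tool d to z.268", (Rm.inv().apply(np.array([.4464,.2283,.268])-p)*100).round(2),"w",(Rm.inv()*down(97.37)).as_rotvec(degrees=True).round(2))
E
```

```text
17.925 [0.4461 0.2279 0.3549] [ 0.3119  0.1922 -0.2372  1.1414  0.0001  0.1822] y ang 97.42826229112367 z [ 0.      0.0001 -1.    ] F [-0.0154 -0.8297 -1.875 ] 0.015051575730279924
tool d to z.268 [-0.    0.12  8.69] w [-0.    0.   -0.05]
```

View pics/wrist_14.png

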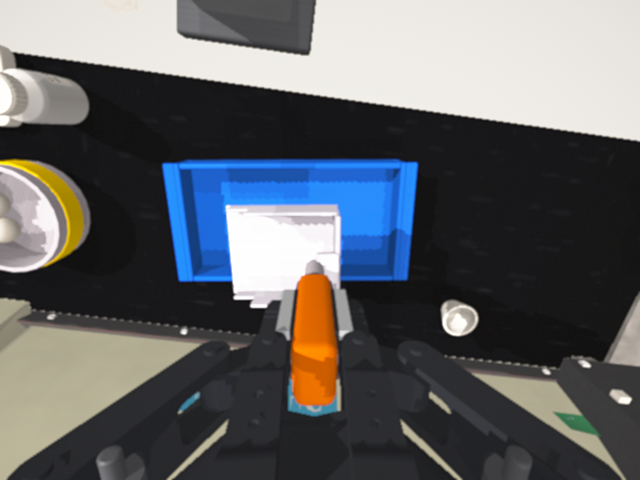

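View pics/top_14.png

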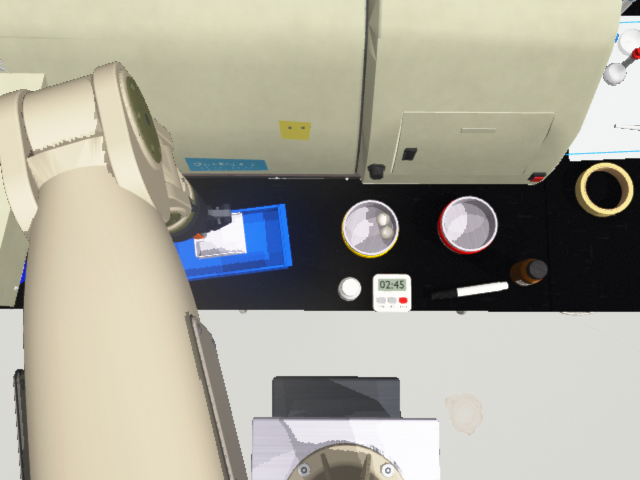

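Both balls are in the yellow jar at (384,219) and (386,232). Scoop is upright over the tray; lower it.

Request:
carry_out --motion '[{"jaw":-1,"tx":0,"ty":0.1,"tz":2,"wx":0,"wy":0,"wz":0},{"jaw":-1,"tx":0,"ty":0,"tz":3,"wx":0,"wy":0,"wz":0},{"jaw":-1,"tx":0,"ty":0,"tz":2.5,"wx":0,"wy":0,"wz":0},{"jaw":-1,"tx":0,"ty":0,"tz":1.2,"wx":0,"wy":0,"wz":0},{"jaw":-1,"tx":0,"ty":0,"tz":0.4,"wx":0,"wy":0,"wz":0},{"jaw":-1,"tx":0,"ty":0,"tz":0.2,"wx":0,"wy":0,"wz":0},{"jaw":-1,"tx":0,"ty":0,"tz":0.1,"wx":0,"wy":0,"wz":0},{"jaw":-1,"tx":0,"ty":0,"tz":0,"wx":0,"wy":0,"wz":0},{"jaw":-1,"tx":0,"ty":0,"tz":0,"wx":0,"wy":0,"wz":0}]'

```text
clock: 19.15
tcp_pos: [0.4467, 0.2288, 0.2612]
orientation: [0.0, -0.064, 0.998, 0.0]
wrist_force: [-0.1, -0.8, -2.0]
finger_gap: 0.0158
```

```bash
python3 look.py 15 side
```

```text
19.15 [0.4467 0.2288 0.2612] [ 0.3133  0.2662 -0.3877  0.9162 -0.0001  0.1847] y ang 97.36999069132673 z [ 0.0007  0.0001 -1.    ] F [-0.1271 -0.7568 -2.0302] 0.015801954566518655
```

View pics/sidez_15.png

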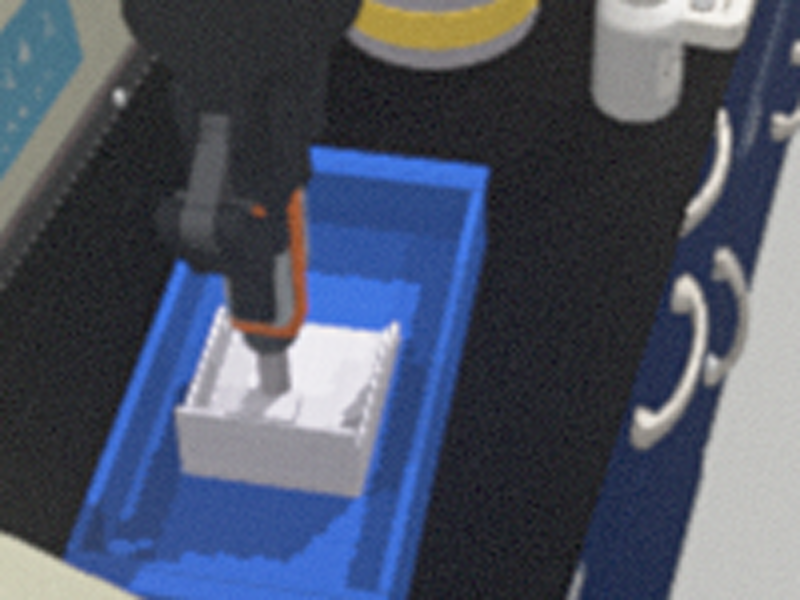

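Wrist still carries the scoop's weight (−2 N), so lower a touch more.

Request:
carry_out --motion '[{"jaw":-1,"tx":0,"ty":0,"tz":0.05,"wx":0,"wy":0,"wz":0},{"jaw":-1,"tx":0,"ty":0,"tz":0.03,"wx":0,"wy":0,"wz":0},{"jaw":-1,"tx":0,"ty":0,"tz":0,"wx":0,"wy":0,"wz":0},{"jaw":-1,"tx":0,"ty":0,"tz":0,"wx":0,"wy":0,"wz":0}]'

```text
clock: 19.7
tcp_pos: [0.4466, 0.2288, 0.2608]
orientation: [0.0, -0.064, 0.998, 0.0]
wrist_force: [-2.1, 0.6, 5.5]
finger_gap: 0.0152
```

Contact (+5.5 N). Open gently, then rise.

Request:
carry_out --motion '[{"jaw":-0.4,"tx":0,"ty":0,"tz":0,"wx":0,"wy":0,"wz":0},{"jaw":-0.2,"tx":0,"ty":0,"tz":0,"wx":0,"wy":0,"wz":0},{"jaw":0.2,"tx":0,"ty":0,"tz":0,"wx":0,"wy":0,"wz":0},{"jaw":0.6,"tx":0,"ty":0,"tz":0,"wx":0,"wy":0,"wz":0},{"jaw":1,"tx":0,"ty":0,"tz":0,"wx":0,"wy":0,"wz":0},{"jaw":1,"tx":0,"ty":0,"tz":0,"wx":0,"wy":0,"wz":0},{"jaw":1,"tx":0,"ty":0,"tz":0,"wx":0,"wy":0,"wz":0}]'

```text
clock: 20.58
tcp_pos: [0.4465, 0.2287, 0.26]
orientation: [0.0, -0.064, 0.998, -0.0]
wrist_force: [-0.0, -0.6, -0.4]
finger_gap: 0.085
```

```bash
python3 look.py 16 side wrist
```

```text
20.575 [0.4465 0.2287 0.26  ] [ 0.3132  0.2674 -0.3893  0.9141 -0.0001  0.1847] y ang 97.36319849751831 z [ 0.     -0.0001 -1.    ] F [-0.0075 -0.5887 -0.3725] 0.08502839640121194
```

View pics/wrist_16.png

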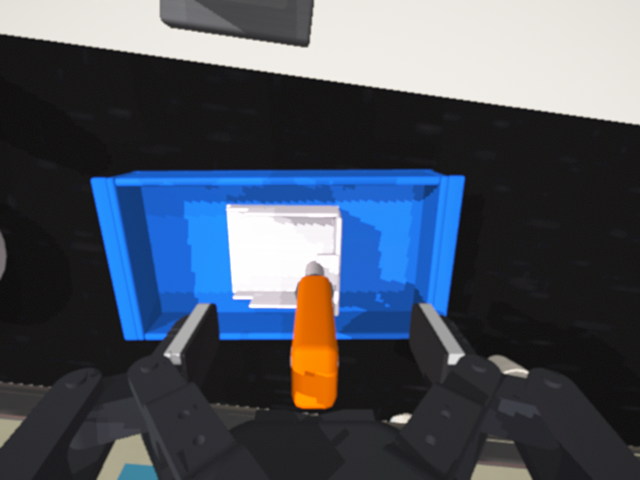

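View pics/sidez_16.png

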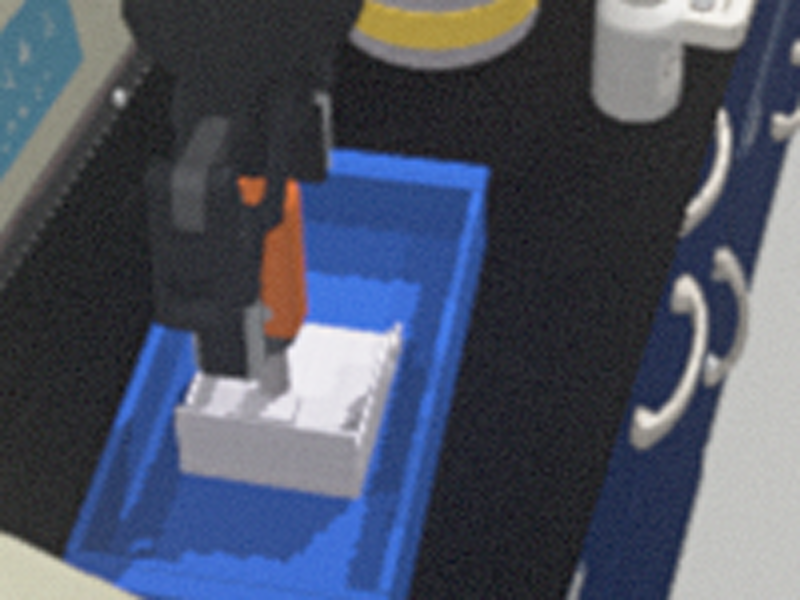

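Scoop stands free and upright, with both jaws clear of the handle. Rise 12 cm.

Request:
carry_out --motion '[{"jaw":1,"tx":0,"ty":0,"tz":-1.5,"wx":0,"wy":0,"wz":0},{"jaw":1,"tx":0,"ty":0,"tz":-3,"wx":0,"wy":0,"wz":0},{"jaw":1,"tx":0,"ty":0,"tz":-4,"wx":0,"wy":0,"wz":0},{"jaw":1,"tx":0,"ty":0,"tz":-3.5,"wx":0,"wy":0,"wz":0},{"jaw":1,"tx":0,"ty":0,"tz":0,"wx":0,"wy":0,"wz":0},{"jaw":1,"tx":0,"ty":0,"tz":0,"wx":0,"wy":0,"wz":0}]'

```text
clock: 21.42
tcp_pos: [0.4464, 0.2286, 0.3803]
orientation: [0.0, -0.064, 0.998, 0.0]
wrist_force: [-0.6, -0.9, 0.0]
finger_gap: 0.0853
```

```bash
python3 look.py 17 side top
python3 - <<'E'
from h import *
np.set_printoptions(precision=4,suppress=True)
im=cv2.imread("pics/top_17.png")
H,S,V=cv2.split(cv2.cvtColor(im,cv2.COLOR_BGR2HSV))
for u in[(384,219),(386,232)]: 
    b=onz("top",u,.0185); print("ball",b, np.hypot(*(b[:2]-[.4729,-.0384])))
E
```

```text
21.425 [0.4464 0.2286 0.3803] [ 0.3132  0.1802 -0.1884  1.2016 -0.0001  0.1847] y ang 97.36634313790013 z [ 0.0006  0.0001 -1.    ] F [-0.5583 -0.9248  0.0126] 0.08527688927146272
ball [ 0.4942 -0.0656  0.0185] 0.03455719747561253
ball [ 0.4711 -0.0689  0.0185] 0.03060173274414562
```

View pics/side_17.png

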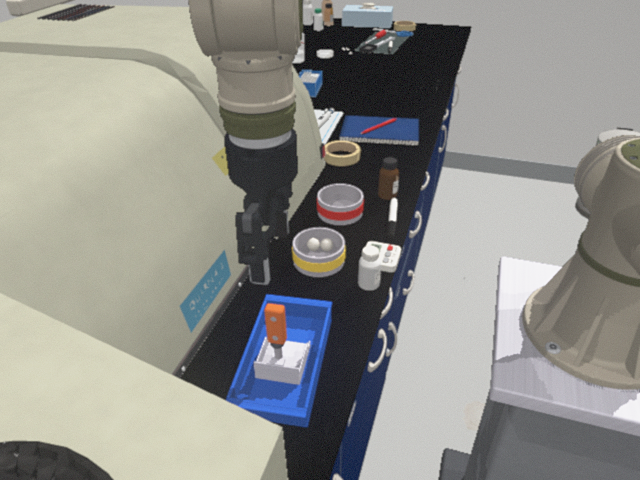

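View pics/top_17.png

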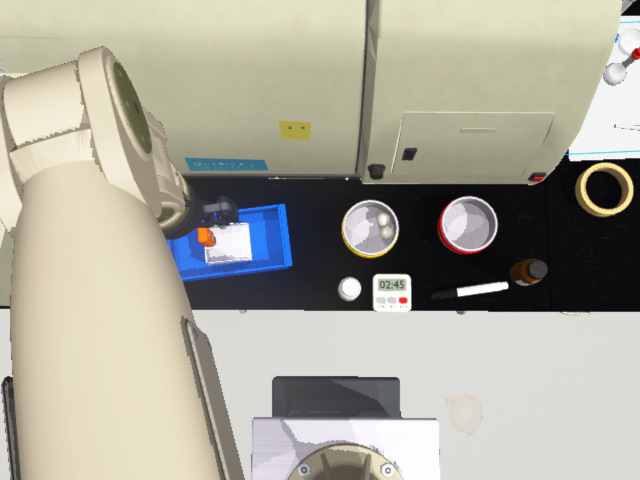

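Scoop stands upright in the tray, both balls are in the yellow jar, and the gripper is clear. Handing in.

```bash
python3 -c "
from workcell import env
print(env.hand_in())"
```

```text
the job is handed in; nothing more can be done
None
```

The job is handed in at about 21.5 s, well inside the 53 s limit; the hand-in gave no verdict.

I gripped the scoop by its handle and slid it along the tray floor until both balls were pinned against the end wall. I then ran the lip under them, tilted the mouth up and lifted both out together. After tipping them into the yellow-banded jar, I stood the empty scoop back on the tray floor, let go and drew the gripper clear.

- **Balls:** the last top and side pictures show both in the yellow jar. I measured their centres about 31 and 35 mm from its axis. With the jar's geometry the limit is about 31.5 mm, so 35 mm is a few mm of measuring error, still under the allowed 42 mm.
- **Scoop:** it stands upright, empty and free in the tray, with the fingers open and 12 cm above their grasp position. I judged upright by eye from the pictures.
- **Fingers:** they stayed at handle height, above the balls, the whole time.
- **Forces:** readings at the end of each move stayed below about 9 N.

One move call was refused at the start because keys were missing, and nothing moved. No check failed.

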